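Set a stop screw to a setting block by its drag

TASK

Set the screw of the little bridge stop to the steel setting block: take the square driver out of its holder, fit it fully into the screw's square socket, turn the screw clockwise until its foot just nips the block (a light press of about 8 N, never jammed) without shifting the block, and let go, leaving the driver standing in the screw. Then check the drag: draw the block by its tab about 20 mm along the guide towards the tab end, so that it slides under the foot's light press and stays beneath it, and let go. Leave the other things on the desk alone.

Things in the scene. Friction and masses are not known exactly. Their poses are not given: they have to be found in the camera images.
- guide: fixed aluminium bed, plate 190 x 92 x 10 mm on the desk with two low dark rails (24 mm high above the desk, 43 mm apart) in which the block slides along x. Origin on the desk directly below the screw's axis; x runs along the guide, away from the block's tab (the tab end is at -x), z up.
- stop: fixed steel bridge across the guide, 36 x 88 mm, 72 mm high, with the vertical stop screw through its beam; same origin and axes as guide. Below, the screw ends in a round brass foot, 32 mm across, over the block. At the start the gap between foot and block is anything from 0.8 to 4 mm; it is not measured and must be found by feel. A press of 4 to 14 N is wanted; above 22 N it is jammed.
- socket (a point): centre of the mouth of the screw head's square socket, on the screw's axis, 104 mm above the desk at the start (it goes down as the screw turns). Head: dark square boss 28 x 28 mm; socket 14 mm square, 16 mm deep, chamfered, sides along the point's x and y axes, which turn with the screw (at the start they are the bridge's). z up.
- block: loose steel setting block, 170 x 40 x 30 mm, 0.6 kg, lying in the guide 10 mm above the desk, passing under the bridge. Origin at the centre of its underside, x along its length, tab at the -x end, z up.
- block_grip (a point): grip point in the block's upright tab: tab 24 mm long (x) x 14 mm wide (y), standing 35 mm high on the block's top; this point is 22 mm above the block's top (62 mm above the desk), 13 mm below the tab's top, 71 mm from the block's centre towards -x. Grip it across y.
- driver_grip (a point): centre of the driver's black square handle, 26 x 26 mm and 60 mm tall, sides along the point's x and y, z up the driver. The driver stands upright in its holder; it is 100 mm tall, 0.12 kg. This point is 70 mm above the tip's end and 57 mm above the round collar that comes to rest on the socket's rim when the tip is fully in.
- driver_tip (a point): lower end of the driver's square tip, on its axis; tip 12 mm square (sides parallel to the handle's), tapered to 8 mm over the last 4.5 mm, 13 mm long below the collar.
- holder: fixed grey block 64 x 64 x 34 mm in which the driver stands, 13 mm deep in a 14 mm square hole in the middle of its top. Origin at the centre of its underside.
- screw_tray: bystander: white eight-cell tray of small screws, 62 x 148 x 21 mm, loose; leave it alone. Origin at the centre of its underside.
- green_bottle: bystander: small green bottle, 36 mm across, 97 mm high, loose; leave it alone. Origin at the centre of its underside.
- ssd_loose: bystander: flat white drive 70 x 101 x 10 mm, loose; leave it alone. Origin at the centre of its underside.
- beam_top (a point): fixed point on the screw's axis, top of the beam, 72 mm above the desk. Clockwise from above lowers the foot 4 mm per rad. Turning the free screw takes 0.07 N m (held still after a step, 0.01 to 0.05 N m remains); it stays where it is left. Once the foot bears, each newton of press adds 0.006 to 0.01 N m. The press grows about 14 N per mm (55 N per rad).

How it is judged:
By the outcome, as a careful person would: the job done as asked, in the order asked, and still so for the second after the job is handed in, with the robot touching nothing.
It also fails if it takes over 67 s, if anything falls off the work surface, if the arm or the gripper's body presses on something with over 40 N, if the wrist force passes 120 N, or if a joint passes its speed limit or range.

ROBOT

A 6-joint arm with a two-finger parallel gripper is mounted at the origin on a cart in front of the work surface, level with it; the furniture and walls round the work are solid. World frame = base frame: x ahead of the robot, y to its left, z up, the work surface at z = 0. Lengths are in m, angles in rad, forces in N, time in s.
With the tool pointing down it reaches from about 0.35 to 0.975 m from the base axis. Payload 4.9 kg.
Tool frame: the origin (TCP) lies between the finger pads; the fingertips stand 19 mm ahead of it and the grasp point (between the pads) is the TCP; z points along the fingers, y is the line along which they close (so a half turn about z gives the same grasp; the last joint's range is limited). The gripper opens to 85 mm and grips with 20 to 120 N. Pads are 22 mm wide; open, the fingers measure 114 mm over their backs; the gripper's body (76 mm by 85 mm) begins 54 mm behind the grasp point. The pads swing forward as they close: fully open they stand 13 mm farther back than shut.
Start: joints at [1.034, 0.053, 1.613, -0, 1.476, -0.119], TCP at [0.254, 0.571, 0.25] pointing down, gripper open.
Joint ranges: [-3.01, 3.01], [-1.01, 2.22], [0.06, 2.58], [-1.02, 4.17], [0.09, 2.62], [-3.14, 3.14]. Speed limits (rad/s): [2.57, 2.57, 3.14, 3.14, 3.14, 3.14].

INTERFACE

Orientations are given as a rotation vector (axis times angle).
In Python, from station import ctrl gives the robot as it stands. The module is installed in compiled form; this text tells all that it offers.
- The arm moves only by the tool servo_tool, never from a script. Its argument "increments" is a list that holds one entry, the list of rows, each a list of 5 numbers: the finger opening in cm, from 0 to 8.54, then the shift along the tool's x, y, z in cm, then the turn about the tool's z in degrees. A call has 1 to 5 rows; each row is the pose to reach, as a shift and turn from the pose commanded when the call began, along the tool's axes at that moment; what a row does not reach only later rows make up. A row lasts 1/10 s, in which the tool goes at most 50 mm and 8.59 degrees, less where a joint would pass 70% of its speed; a pose out of reach is approached as far as the arm can. A call with a gripper value outside its range is refused whole. The fingers move at their own pace and stop on an object; "newtons" is the grip in N (left out, the last holds). Time passes only in rows, so rows that repeat a pose let the fingers close. It gives the time, the measured TCP pose, the force, the opening and the grip force at its end, in the units of the state.
- ctrl.get_obs(): the state, without advancing time (a new reading comes with each control period).
- ctrl.get_image(name): name is "scene" or "top" or "wrist"; returns a dict with "img" (480x640x3 uint8, red, green, blue), "fx", "fy", "cx", "cy" (pixels), "rvec" (rotation vector, rad) and "tvec" (3), from world to camera coordinates, as OpenCV has them; the wrist camera has in their place "mount" (4x4, takes a point from camera to tool coordinates, whose origin is the TCP and whose axes are the flange's). Camera axes: x right, y down, z forward; pixel columns grow to the right and rows downward; lengths in m; the calibration is good to about 2 mm. The wrist camera is an equidistant fisheye: a pixel r from the principal point sees the ray r / f radians off the axis. A picture is of the moment at which its call begins: read the wrist's pose just before it. There is no depth.
- ctrl.finish_job(): hands the job in; it is judged then, once.
The state is a dict: "t": time; "q": joint angles; "dq": joint speeds; "effort": joint torques, N m; "tool_pos": TCP position; "tool_rot": TCP orientation; "contact_force": force on the tool from outside, world axes, zero at the start; "wrist_torque": the same for the moment, N m; "opening": finger opening in m; "grip_force": force on a finger pad.
Only numpy, scipy, OpenCV 4.12 (cv2) and the standard library are available. Lean on these libraries where they do the work, as an engineer would, in place of code of your own. Each camera call takes 0.05 s, during which the arm holds its last target. There are 200 camera calls.

## Working session

There is one attempt and no reset: what is moved stays moved. The work goes in short steps, Python scripts to look and compute and a tool call to move; the robot and the scene stay as the last step left them, time stands still between calls to the robot, and variables do not carry over. Pictures are saved under pics/ and viewed, at most 10 in all, crops included, and the job is handed in when it is done.

Besides the shell and the picture viewer there is one more tool, called after "Call:" as a command line: name --argument value ..., lists and objects as JSON in quotes. servo_tool: Moves the arm, as the interface text tells. Its arguments: {"type":"object","properties":{"increments":{"type":"array"},"newtons":{"type":"number"}},"required":["increments"]}

```bash
mkdir -p pics; cat > h.py <<'E'
import numpy as np, cv2, pickle
from station import ctrl
from scipy.spatial.transform import Rotation as R
def snap(n,f):
    o=ctrl.get_obs(); d=ctrl.get_image(n); d['obs']=o
    cv2.imwrite(f'pics/{f}.png',d['img'][:,:,::-1]); pickle.dump(d,open(f'pics/{f}.pkl','wb')); return d
def load(f): return pickle.load(open(f'pics/{f}.pkl','rb'))
def crop(f,x,y,w,h,s,g):
    i=cv2.imread(f'pics/{f}.png')[y:y+h,x:x+w]; cv2.imwrite(f'pics/{g}.png',cv2.resize(i,None,fx=s,fy=s,interpolation=cv2.INTER_CUBIC))
def ray(d,u,v):
    x,y=(u-d['cx'])/d['fx'],(v-d['cy'])/d['fy']
    if 'mount' in d:
        r=np.hypot(x,y); c=np.array([x/r*np.sin(r),y/r*np.sin(r),np.cos(r)])
        T=np.array(d['mount']); W=R.from_rotvec(d['obs']['tool_rot']).as_matrix()
        return W@T[:3,3]+d['obs']['tool_pos'], W@T[:3,:3]@c
    M=cv2.Rodrigues(np.array(d['rvec'],float))[0]; return -M.T@np.array(d['tvec']).ravel(), M.T@np.array([x,y,1])
def at(d,u,v,z):
    o,r=ray(d,u,v); return o+r*(z-o[2])/r[2]
def proj(d,P):
    P=np.atleast_2d(np.array(P,float))
    if 'mount' in d:
        T=np.array(d['mount']); W=R.from_rotvec(d['obs']['tool_rot']).as_matrix()
        c=((P-d['obs']['tool_pos'])@W-T[:3,3])@T[:3,:3]; r=np.hypot(c[:,0],c[:,1]); a=np.arctan2(r,c[:,2])
        return np.c_[d['cx']+d['fx']*a*c[:,0]/r, d['cy']+d['fy']*a*c[:,1]/r]
    K=np.array([[d['fx'],0,d['cx']],[0,d['fy'],d['cy']],[0,0,1.]])
    return cv2.projectPoints(P,np.array(d['rvec'],float),np.array(d['tvec'],float),K,None)[0][:,0]
E
python3 - <<'E'
from h import *
for n in('scene','top','wrist'):
    d=snap(n,n+'0'); print(n,d['fx'],d['cx'],d['cy'],ray(d,320.1,240)[0])
print(d['mount']); o=ctrl.get_obs(); print(o['tool_pos'],o['tool_rot'],o['t'],o['contact_force'])
E
```

```text
scene 555.0708538641212 325.26208841945976 236.27482187970296 [-0.03059085 -0.51438793  1.03303544]
top 556.5094462052366 326.5755981265739 246.97322876857754 [ 0.41942363 -0.06165873  1.34083722]
wrist 371.64829954431775 326.84115526762633 241.60447809918975 [0.18230025 0.6036101  0.37348465]
[[ 1.52233252e-04 -9.53667949e-01 -3.00861131e-01  7.82543031e-02]
 [ 9.99999816e-01 -3.15590884e-05  6.06027487e-04  9.58558758e-04]
 [-5.87443893e-04 -3.00861167e-01  9.53667769e-01 -1.24279356e-01]
 [ 0.00000000e+00  0.00000000e+00  0.00000000e+00  1.00000000e+00]]
[0.25336459 0.57084848 0.24932289] [-6.51467587e-01 -3.07278452e+00  2.41471790e-03] 0.15 [0.62093471 0.67040613 0.68292371]
```

View pics/top0.png

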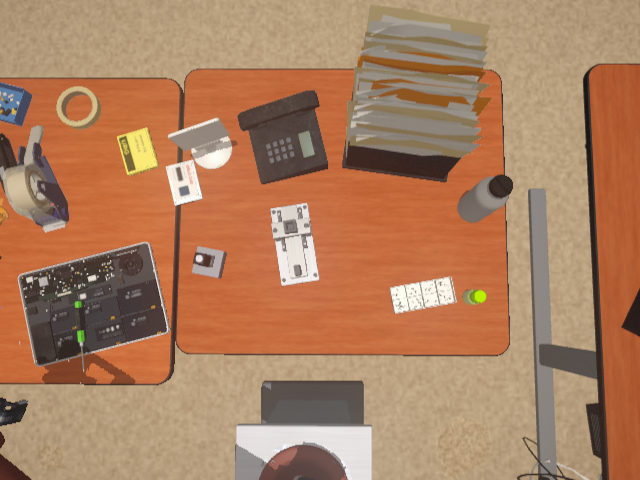

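View pics/scene0.png

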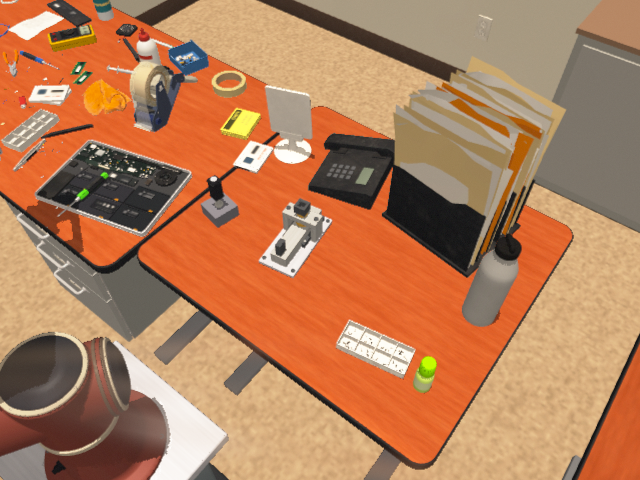

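The top view shows the guide around (295,245), with the screw head at (291,227) and the tab near (297,270) towards the robot. The holder is at (209,262) with the driver standing in it. The scene view agrees: driver (216,187), boss (302,207), tab (280,247). I'll enlarge both.

```bash
python3 - <<'E'
from h import *
crop('top0',175,195,160,100,5,'top0c'); crop('scene0',190,165,150,112,5,'scene0c')
E
```

```text
(no output)
```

View pics/top0c.png

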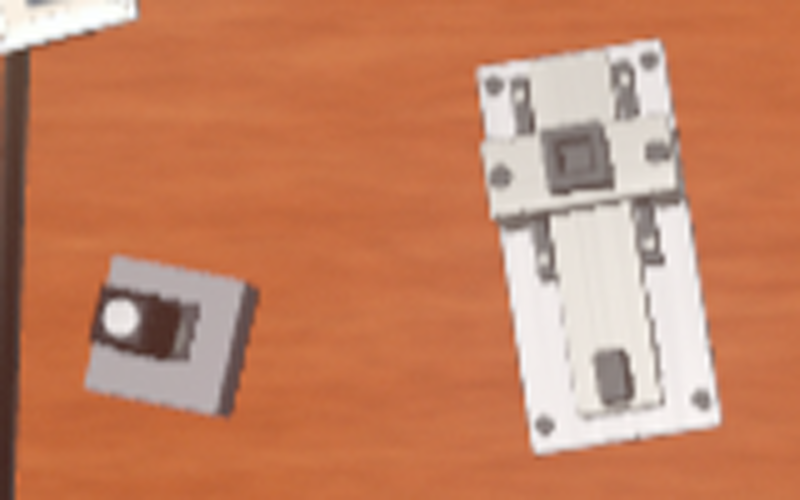

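View pics/scene0c.png

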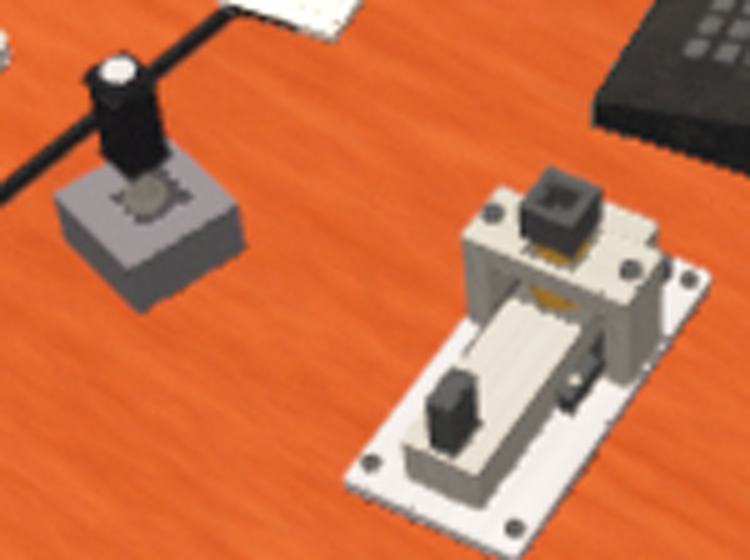

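```bash
python3 - <<'E'
from h import *
t=load('top0'); s=load('scene0')
T=lambda u,v,z: at(t,u/5+175-.4,v/5+195-.4,z)[:2]; S=lambda u,v,z: at(s,u/5+190-.4,v/5+165-.4,z)[:2]
np.set_printoptions(precision=4,suppress=True)
P=np.array([T(*p,.01) for p in [(477,67),(660,40),(720,425),(533,455)]])
print('plate',P.mean(0),[np.linalg.norm(P[i]-P[(i+1)%4]) for i in range(4)],[np.degrees(np.arctan2(*(a)[::-1])) for a in(P[0]-P[3],P[1]-P[2],P[0]-P[1],P[3]-P[2])])
H=np.array([T(*p,.034) for p in [(112,255),(250,285),(222,415),(84,387)]])
print('holder',H.mean(0),[np.linalg.norm(H[i]-H[(i+1)%4]) for i in range(4)],[np.degrees(np.arctan2(*(a)[::-1])) for a in(H[0]-H[3],H[1]-H[2],H[0]-H[1],H[3]-H[2])])
print('driver top',T(120,318,.121),S(118,70,.121))
print('boss',T(577,158,.104),S(562,197,.104))
print('tab',T(617,375,.075),S(455,380,.075))
SH=[S(*p,.034) for p in[(58,200),(170,145),(242,208),(128,268)]]; print('holder scene',np.mean(SH,0))
SP=np.array([S(*p,.010) for p in[(345,483),(525,553),(712,270)]]); print('plate scene',(SP[0]+SP[2])/2, SP)
o=ctrl.get_obs(); M=R.from_rotvec(o['tool_rot']).as_matrix(); print(M,o['tool_pos'])
E
```

```text
plate [0.5792 0.0261] [np.float64(0.08981092522350731), np.float64(0.18936616087287747), np.float64(0.09048563334380973), np.float64(0.19037126559746714)] [np.float64(8.973305183186794), np.float64(9.177304312338446), np.float64(98.68032491265538), np.float64(99.31970830901601)]
holder [0.5328 0.2272] [np.float64(0.06727591037629505), np.float64(0.06262005099412682), np.float64(0.06670172010886906), np.float64(0.06364932042044041)] [np.float64(-10.232461268797625), np.float64(-10.734812833710274), np.float64(77.92629723626125), np.float64(78.7969149158738)]
driver top [0.5329 0.2289] [0.532  0.2284]
boss [0.6073 0.0294] [0.6077 0.0287]
tab [0.5118 0.0122] [0.5147 0.0149]
holder scene [0.5301 0.2232]
plate scene [0.5776 0.0241] [[ 0.4754  0.0517]
 [ 0.4956 -0.0376]
 [ 0.6798 -0.0036]]
[[-0.914   0.4058 -0.0008]
 [ 0.4058  0.914  -0.0014]
 [ 0.0002 -0.0016 -1.    ]] [0.2534 0.5708 0.2493]
```

Call:
servo_tool --increments '[[[8.5,-4.5,-2.3,0,-2],[8.5,-9,-4.6,0,-4],[8.5,-13.5,-6.8,0,-6],[8.5,-18,-9,0,-8],[8.5,-22.5,-11.3,0,-10]]]' --newtons 40

```text
t: 0.65
tool_pos: [0.413, 0.3763, 0.25]
tool_rot: [-0.378, -3.119, 0.0]
contact_force: [0.7, 0.6, -1.1]
opening: 0.0852
grip_force: 0.0
```

```bash
cat >> h.py <<'E'
def go(x,y,z,yaw=None):
    "shift cm in tool axes, turn deg so that tool y is at world angle yaw (mod 180)"
    o=ctrl.get_obs(); M=R.from_rotvec(o['tool_rot']).as_matrix(); a=np.degrees(np.arctan2(M[1,1],M[0,1]))
    d=M.T@(np.array([x,y,z])-o['tool_pos'])*100
    print('t',o['t'],'pos',np.round(o['tool_pos'],4),'yaw',round(a,2),'shift',np.round(d,2),'turn',None if yaw is None else round((a-yaw+90)%180-90,2),'F',np.round(o['contact_force'],2),'T',np.round(o['wrist_torque'],3),'grip',round(o['grip_force'],1),round(o['opening'],4))
E
python3 -c "
from h import *
go(.5325,.2287,.25,78.7)"
```

```text
t 0.65 pos [0.413  0.3763 0.25  ] yaw 76.17 shift [-15.13 -11.48   0.  ] turn -2.53 F [ 0.67  0.64 -1.12] T [0.022 0.007 0.014] grip 0.0 0.0852
```

Call:
servo_tool --increments '[[[8.5,-3.8,-2.9,0,-1],[8.5,-7.6,-5.8,0,-2],[8.5,-11.4,-8.7,0,-2.5],[8.5,-15.1,-11.5,0,-2.5],[8.5,-15.1,-11.5,0,-2.5]]]'

```text
t: 1.15
tool_pos: [0.5336, 0.2259, 0.2499]
tool_rot: [0.323, 3.124, -0.002]
contact_force: [1.0, 0.6, 0.2]
opening: 0.0851
grip_force: 0.0
```

```bash
python3 - <<'E'
from h import *
d=snap('wrist','w1'); go(.5325,.2287,.10,78.7)
print(proj(d,[(.5325,.2287,.121),(.53,.2255,.034),(.6075,.029,.104)]))
E
```

```text
t 1.2 pos [0.5322 0.2279 0.2498] yaw 78.31 shift [-0.03  0.09 14.98] turn -0.39 F [-0.67  0.68  0.13] T [-0.04   0.045  0.01 ] grip 0.0 0.0849
[[328.73267856 236.76045741]
 [324.45602882 208.04722997]
 [139.91305567 346.46765147]]
```

View pics/w1.png

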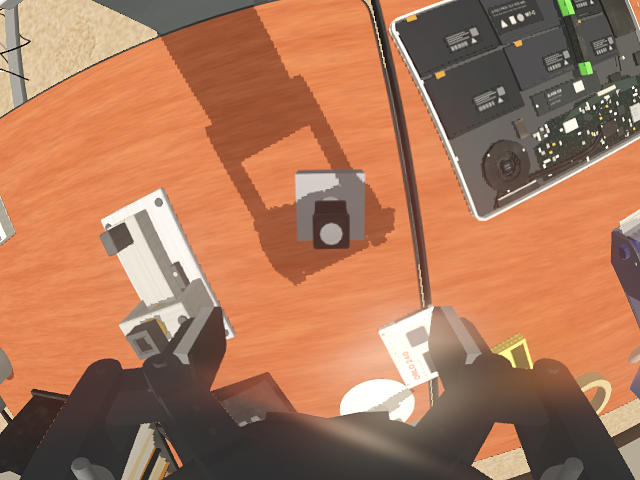

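The wrist view shows the holder square to the image (295–365, 171–240). The driver's top is at (331,234), and the boss and socket are at about (147,341).

```bash
python3 - <<'E'
from h import *
d=load('w1')
print('drv',at(d,331,234,.121),'holder c',at(d,330.3,205.5,.034),[at(d,u,v,.034)[:2].round(4) for u,v in((295,171),(365,171),(365,240),(296,240))],'sock',at(d,147,341,.104))
go(.534,.2275,.091,78.5)
E
```

```text
drv [0.53082412 0.23069097 0.121     ] holder c [0.52872693 0.23134606 0.034     ] [array([0.4902, 0.2062]), array([0.5032, 0.2692]), array([0.5686, 0.2572]), array([0.5551, 0.1923])] sock [0.60243292 0.04002456 0.104     ]
t 1.2 pos [0.5322 0.2279 0.2498] yaw 78.31 shift [-0.2   0.   15.88] turn -0.19 F [-0.67  0.68  0.13] T [-0.04   0.045  0.01 ] grip 0.0 0.0849
```

Call:
servo_tool --increments '[[[7,0.05,0.13,4.5,-0.2],[7,0.05,0.13,9,-0.2],[7,0.05,0.13,13,-0.2],[7,0.05,0.13,15.9,-0.2],[7,0.05,0.13,15.9,-0.2]]]'

```text
t: 1.7
tool_pos: [0.526, 0.2314, 0.0855]
tool_rot: [-0.304, -3.116, 0.006]
contact_force: [-1.4, 0.1, -1.4]
opening: 0.0702
grip_force: 0.0
```

Call:
servo_tool --increments '[[[2,0,0,0,0],[2,0,0,0,0],[2,0,0,0,0],[2,0,0,0,0],[2,0,0,0,0]]]'

```text
t: 2.2
tool_pos: [0.5322, 0.2308, 0.0938]
tool_rot: [0.307, 3.123, -0.002]
contact_force: [-1.4, -5.2, 7.0]
opening: 0.0256
grip_force: 39.4
```

```bash
python3 - <<'E'
from h import *
d=snap('wrist','w2'); go(.532,.2293,.091,78.5)
print(proj(d,[d['obs']['tool_pos'],(.532,.2293,.121)]))
crop('w2',200,120,240,180,3,'w2c')
E
```

```text
t 2.25 pos [0.5322 0.2308 0.0938] yaw 78.77 shift [-0.01 -0.15  0.28] turn 0.27 F [-2.05 -5.12  5.94] T [-0.968  0.253 -0.009] grip 39.4 0.0256
[[323.56945691 336.30238589]
 [318.3298156  379.81415381]]
```

View pics/w2c.png

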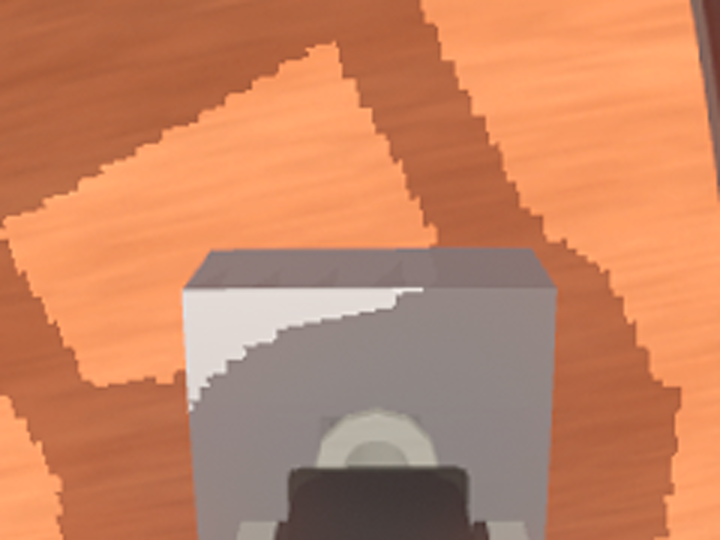

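The driver is held (opening 25.6 mm). In the crop the handle's lower front edge is at crop (378,468), with the collar visible above it. I'll lift.

Call:
servo_tool --increments '[[[2,0,0,-1,0],[2,0,0,-4.5,0],[2,0,0,-8.5,0],[2,0,0,-12,0],[2,0,0,-12,0]]]'

```text
t: 2.75
tool_pos: [0.5342, 0.233, 0.2195]
tool_rot: [0.306, 3.115, 0.01]
contact_force: [0.9, 0.2, -0.3]
opening: 0.0257
grip_force: 40.4
```

```bash
python3 - <<'E'
from h import *
d=load('w2'); M=R.from_rotvec(d['obs']['tool_rot']).as_matrix()
for z in(.058,.061,.064): print((at(d,326,276,z)-d['obs']['tool_pos'])@M)
go(.6074,.0292,.213,99.1)
E
```

```text
[0.01066271 0.00091147 0.0357808 ]
[0.01192685 0.00091633 0.03277657]
[0.01319099 0.00092119 0.02977233]
t 2.75 pos [0.5342 0.233  0.2195] yaw 78.77 shift [-11.14 -18.57   0.64] turn -20.33 F [ 0.87  0.22 -0.3 ] T [0.045 0.012 0.034] grip 40.4 0.0257
```

Call:
servo_tool --increments '[[[2,-2.8,-4.6,0,-5],[2,-5.6,-9.2,0,-10],[2,-8.4,-13.9,0,-15],[2,-11.1,-18.5,0,-20.3],[2,-11.1,-18.5,0,-20.3]]]'

```text
t: 3.25
tool_pos: [0.6043, 0.0247, 0.2107]
tool_rot: [0.243, -3.132, 0.0]
contact_force: [-0.8, -0.1, -2.2]
opening: 0.0255
grip_force: 40.2
```

Call:
servo_tool --increments '[[[2,0,0,0,0],[2,0,0,0,0]]]'

```text
t: 3.45
tool_pos: [0.6032, 0.0291, 0.2107]
tool_rot: [0.247, -3.131, -0.002]
contact_force: [-0.7, -0.2, -0.9]
opening: 0.0256
grip_force: 40.3
```

```bash
python3 - <<'E'
from h import *
d=snap('wrist','w3'); t=snap('top','top3'); s=snap('scene','scene3'); go(.6074,.0292,.213,99.1)
p=d['obs']['tool_pos']
print(proj(d,[p+[0,0,-.0672],(.6074,.0292,.104)]), proj(s,[p+[0,0,-.0672],(.6074,.0292,.104)]))
a=cv2.imread('pics/w3.png')[180:360,230:420]; b=cv2.imread('pics/scene3.png')[130:250,240:380]
a=cv2.resize(a,(380,360),interpolation=cv2.INTER_CUBIC); b=cv2.resize(b,(420,360),interpolation=cv2.INTER_CUBIC)
cv2.imwrite('pics/c3.png',np.hstack([a,b]))
E
```

```text
t 3.6 pos [0.6032 0.03   0.2111] yaw 99.16 shift [-0.4  -0.14 -0.19] turn 0.06 F [-0.78  0.06 -1.41] T [0.015 0.01  0.033] grip 40.3 0.0258
[[323.79731705 270.99634364]
 [323.25991111 254.34489989]] [[300.16100138 193.00424802]
 [301.7623702  203.97224754]]
```

View pics/c3.png

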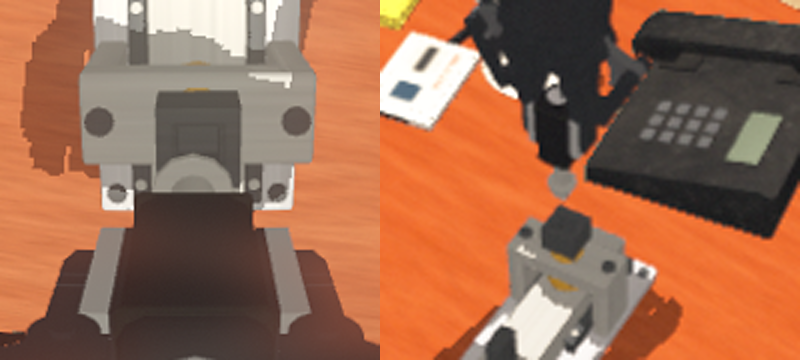

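In the wrist half, the boss is centred at about full-image (329,254), and the collar and handle axis at about u=327. The scene half shows the collar at (300.7,191) just over the boss. So alignment is within 2 mm in y, inside the taper's capture range. I'll shift and go down.

Call:
servo_tool --increments '[[[2,-0.32,0.08,1,0],[2,-0.32,0.08,2,0],[2,-0.32,0.08,2.8,0],[2,-0.32,0.08,2.8,0],[2,-0.32,0.08,2.8,0]]]'

```text
t: 4.1
tool_pos: [0.6064, 0.0297, 0.1826]
tool_rot: [0.248, -3.131, -0.0]
contact_force: [-0.4, 0.5, -0.1]
opening: 0.0262
grip_force: 40.3
```

Call:
servo_tool --increments '[[[2,0,0,0.3,0],[2,0,0,0.6,0],[2,0,0,0.9,0],[2,0,0,0.9,0]]]'

```text
t: 4.5
tool_pos: [0.6065, 0.0296, 0.1738]
tool_rot: [0.248, -3.131, -0.0]
contact_force: [-0.1, -0.1, -1.5]
opening: 0.0256
grip_force: 40.3
```

```bash
python3 -c "
from h import *
go(.6074,.0302,.161,99.1)"
```

```text
t 4.5 pos [0.6065 0.0296 0.1738] yaw 99.06 shift [-0.1   0.05  1.28] turn -0.04 F [-0.05 -0.13 -1.52] T [ 0.044 -0.03   0.01 ] grip 40.3 0.0256
```

Call:
servo_tool --increments '[[[2,0,0.0,0.2,0],[2,0,0.0,0.4,0],[2,0,0.0,0.4,0]]]'

```text
t: 4.8
tool_pos: [0.607, 0.0302, 0.1707]
tool_rot: [-0.248, 3.131, 0.002]
contact_force: [-0.0, 3.5, 0.1]
opening: 0.0256
grip_force: 40.4
```

```bash
python3 -c "
from h import *
go(.6074,.0302,.161,99.1)"
```

```text
t 4.8 pos [0.607  0.0302 0.1707] yaw 99.06 shift [-0.04 -0.01  0.97] turn -0.04 F [-0.01  3.49  0.09] T [ 0.565  0.018 -0.027] grip 40.4 0.0256
```

Call:
servo_tool --increments '[[[2,0,0.1,0.0,0],[2,0,0.1,0.2,0],[2,0,0.1,0.4,0],[2,0,0.1,0.4,0]]]'

```text
t: 5.2
tool_pos: [0.6066, 0.0306, 0.1658]
tool_rot: [-0.248, 3.132, -0.0]
contact_force: [2.3, -0.0, -2.3]
opening: 0.0254
grip_force: 40.3
```

```bash
python3 -c "
from h import *
go(.6074,.0302,.161,99.1)"
```

```text
t 5.2 pos [0.6066 0.0306 0.1658] yaw 99.06 shift [-0.07 -0.05  0.48] turn -0.04 F [ 2.29 -0.04 -2.3 ] T [ 0.082 -0.409 -0.014] grip 40.3 0.0254
```

Call:
servo_tool --increments '[[[2,-0.06,0.0,0.1,0],[2,-0.06,0,0.2,0],[2,-0.06,0,0.3,0],[2,-0.06,0,0.3,0]]]'

```text
t: 5.6
tool_pos: [0.607, 0.0306, 0.1637]
tool_rot: [0.248, -3.131, 0.0]
contact_force: [-2.2, 0.3, 2.1]
opening: 0.0252
grip_force: 40.8
```

```bash
python3 -c "
from h import *
go(.6074,.0302,.161,99.1)"
```

```text
t 5.6 pos [0.607  0.0306 0.1637] yaw 99.06 shift [-0.03 -0.05  0.27] turn -0.04 F [-2.2   0.27  2.07] T [0.057 0.366 0.025] grip 40.8 0.0252
```

Call:
servo_tool --increments '[[[2,0.02,0.0,0.1,0],[2,0.02,0,0.1,0]]]'

```text
t: 5.8
tool_pos: [0.6071, 0.0306, 0.1636]
tool_rot: [-0.248, 3.132, -0.0]
contact_force: [-3.3, 0.3, 6.5]
opening: 0.0255
grip_force: 41.3
```

```bash
python3 -c "
from h import *
go(.6074,.0302,.161,99.1)"
```

```text
t 5.8 pos [0.6071 0.0306 0.1636] yaw 99.06 shift [-0.02 -0.05  0.26] turn -0.04 F [-3.31  0.32  6.54] T [ 0.072  0.7   -0.016] grip 41.3 0.0255
```

The driver is seated: z stalls at 0.1636, the value expected for the collar on the rim. Now I'll relieve the side load and take up the backlash.

Call:
servo_tool --increments '[[[2,0.03,0.0,-0.1,0],[2,0.03,0,-0.1,4],[2,0.03,0,-0.1,8],[2,0.03,0,-0.1,12]]]'

```text
t: 6.2
tool_pos: [0.6075, 0.0312, 0.1637]
tool_rot: [0.085, 3.138, 0.002]
contact_force: [1.3, 2.1, 0.5]
opening: 0.0256
grip_force: 40.7
```

```bash
cat > r.py <<'E'
from h import *
go(.607,.0306,.163,99.1)
E
python3 r.py
```

```text
t 6.2 pos [0.6075 0.0312 0.1637] yaw 86.9 shift [ 0.04 -0.07  0.07] turn -12.2 F [1.29 2.06 0.5 ] T [ 0.503 -0.23   0.061] grip 40.7 0.0256
```

Call:
servo_tool --increments '[[[2,0,0,0.01,2],[2,0,0,0.02,4],[2,0,0,0.03,6]]]'

```text
t: 6.5
tool_pos: [0.6075, 0.0313, 0.1634]
tool_rot: [0.247, 3.129, 0.003]
contact_force: [1.2, 2.3, 0.8]
opening: 0.0255
grip_force: 40.6
```

```bash
python3 r.py
```

```text
t 6.5 pos [0.6075 0.0313 0.1634] yaw 80.99 shift [ 0.04 -0.07  0.04] turn -18.11 F [1.19 2.34 0.84] T [ 0.492 -0.28   0.025] grip 40.6 0.0255
```

Call:
servo_tool --increments '[[[2,0,0,0.01,2],[2,0,0,0.02,3]]]'

```text
t: 6.7
tool_pos: [0.6075, 0.0312, 0.1632]
tool_rot: [0.328, 3.122, 0.002]
contact_force: [2.1, 1.7, 1.2]
opening: 0.0257
grip_force: 40.6
```

```bash
python3 r.py; python3 - <<'E'
from h import *
z=[]
for i in range(6): ctrl.get_image('wrist'); z.append(round(ctrl.get_obs()['wrist_torque'][2],3))
print(z)
E
```

```text
t 6.7 pos [0.6075 0.0312 0.1632] yaw 78.02 shift [ 0.03 -0.07  0.02] turn -21.08 F [2.05 1.66 1.25] T [ 0.594 -0.408  0.023] grip 40.6 0.0257
[np.float64(0.06), np.float64(0.024), np.float64(0.041), np.float64(0.043), np.float64(0.046), np.float64(0.02)]
```

```bash
cat > r.py <<'E'
from h import *
o=ctrl.get_obs(); z=[o['wrist_torque'][2]]
for i in range(3): ctrl.get_image('wrist'); z.append(ctrl.get_obs()['wrist_torque'][2])
M=R.from_rotvec(o['tool_rot']).as_matrix(); a=np.degrees(np.arctan2(M[1,1],M[0,1]))
print('yaw',round(a,2),'z',round(o['tool_pos'][2],4),'F',np.round(o['contact_force'],1),'Tz',np.round(z,3),'mean held',round(np.mean(z[1:]),3))
E
```

Call:
servo_tool --increments '[[[2,-0.04,0.06,0.01,1],[2,-0.04,0.06,0.02,2]]]'

```text
t: 7.2
tool_pos: [0.6075, 0.0312, 0.163]
tool_rot: [0.383, 3.117, 0.0]
contact_force: [2.9, 3.5, 1.9]
opening: 0.0253
grip_force: 40.7
```

```bash
python3 r.py
```

```text
yaw 76.0 z 0.163 F [2.9 3.5 1.9] Tz [ 0.106 -0.006 -0.02   0.034] mean held 0.003
```

Call:
servo_tool --increments '[[[2,0,0,0.015,2]]]'

```text
t: 7.45
tool_pos: [0.6075, 0.0312, 0.1629]
tool_rot: [0.437, 3.11, 0.001]
contact_force: [3.0, 3.7, 2.2]
opening: 0.0255
grip_force: 40.8
```

```bash
python3 r.py
```

```text
yaw 74.02 z 0.1629 F [3.  3.7 2.2] Tz [ 0.039  0.032  0.039 -0.008] mean held 0.021
```

Call:
servo_tool --increments '[[[2,0,0,0.015,2]]]'

```text
t: 7.7
tool_pos: [0.6075, 0.0312, 0.1627]
tool_rot: [0.49, 3.102, 0.0]
contact_force: [2.9, 3.2, 3.2]
opening: 0.0254
grip_force: 40.9
```

```bash
python3 r.py
```

```text
yaw 72.06 z 0.1627 F [2.9 3.2 3.2] Tz [0.034 0.016 0.008 0.038] mean held 0.021
```

Call:
servo_tool --increments '[[[2,0,0,0.015,2]]]'

```text
t: 7.95
tool_pos: [0.6075, 0.0311, 0.1625]
tool_rot: [0.543, 3.093, 0.0]
contact_force: [4.3, 2.5, 2.9]
opening: 0.0259
grip_force: 40.9
```

```bash
python3 r.py
```

```text
yaw 70.07 z 0.1625 F [4.3 2.5 2.9] Tz [-0.007  0.015 -0.062 -0.017] mean held -0.021
```

```bash
cat > r.py <<'E'
from h import *; import sys, json
n=int(sys.argv[1]) if len(sys.argv)>1 else 2
o=ctrl.get_obs(); z=[o['wrist_torque'][2]]; e=[o['effort'][5]]
for i in range(n):
    ctrl.get_image('wrist'); p=ctrl.get_obs(); z.append(p['wrist_torque'][2]); e.append(p['effort'][5])
M=R.from_rotvec(o['tool_rot']).as_matrix(); a=np.degrees(np.arctan2(M[1,1],M[0,1]))
print('yaw',round(a,2),'z',round(o['tool_pos'][2],4),'F',np.round(o['contact_force'],1),'Tz',np.round(z,3),'eff',np.round(e,3),'dq6',round(o['dq'][5],3))
open('log.jsonl','a').write(json.dumps([a,list(map(float,z)),list(map(float,e))])+'\n')
E
```

Call:
servo_tool --increments '[[[2,0,0,0.015,2]]]'

```text
t: 8.2
tool_pos: [0.6075, 0.0311, 0.1624]
tool_rot: [0.597, 3.083, 0.0]
contact_force: [3.6, 1.6, 4.0]
opening: 0.0255
grip_force: 41.0
```

```bash
python3 r.py
```

```text
yaw 68.08 z 0.1624 F [3.6 1.6 4. ] Tz [ 0.099  0.06  -0.031] eff [-0.377  0.091  0.149] dq6 0.363
```

Call:
servo_tool --increments '[[[2,0,0,0.015,2]]]'

```text
t: 8.4
tool_pos: [0.6075, 0.0311, 0.1623]
tool_rot: [0.65, 3.073, 0.0]
contact_force: [3.0, 3.5, 4.1]
opening: 0.0255
grip_force: 41.0
```

```bash
python3 r.py
```

```text
yaw 66.1 z 0.1623 F [3.  3.5 4.1] Tz [ 0.052  0.041 -0.032] eff [-0.372  0.106  0.132] dq6 0.364
```

Call:
servo_tool --increments '[[[2,0,0,0.01,1]]]'

```text
t: 8.6
tool_pos: [0.6075, 0.0311, 0.1622]
tool_rot: [0.676, 3.067, 0.0]
contact_force: [3.3, 3.5, 3.6]
opening: 0.0253
grip_force: 41.0
```

```bash
python3 r.py
```

```text
yaw 65.12 z 0.1622 F [3.3 3.5 3.6] Tz [ 0.034  0.008 -0.001] eff [-0.156  0.046  0.075] dq6 0.193
```

Call:
servo_tool --increments '[[[2,0,0,0.01,2]]]'

```text
t: 8.8
tool_pos: [0.6075, 0.0311, 0.162]
tool_rot: [0.731, 3.054, 0.0]
contact_force: [4.2, 3.5, 4.4]
opening: 0.0258
grip_force: 41.0
```

```bash
python3 r.py
```

```text
yaw 63.08 z 0.162 F [4.2 3.5 4.4] Tz [ 0.013 -0.012  0.042] eff [-0.376  0.102  0.128] dq6 0.366
```

Call:
servo_tool --increments '[[[2,0,0,0.01,2]]]'

```text
t: 9.0
tool_pos: [0.6075, 0.0311, 0.1619]
tool_rot: [0.784, 3.041, 0.0]
contact_force: [3.9, 2.6, 3.6]
opening: 0.0258
grip_force: 41.0
```

```bash
python3 r.py
```

```text
yaw 61.08 z 0.1619 F [3.9 2.6 3.6] Tz [-0.002  0.057  0.038] eff [-0.372  0.103  0.129] dq6 0.363
```

Call:
servo_tool --increments '[[[2,0,0,0.01,2]]]'

```text
t: 9.2
tool_pos: [0.6075, 0.0311, 0.1618]
tool_rot: [0.837, 3.027, 0.0]
contact_force: [4.4, 3.2, 3.4]
opening: 0.0257
grip_force: 41.0
```

```bash
python3 r.py
```

```text
yaw 59.08 z 0.1618 F [4.4 3.2 3.4] Tz [0.019 0.054 0.031] eff [-0.365  0.117  0.139] dq6 0.363
```

Call:
servo_tool --increments '[[[2,0,0,0.01,2]]]'

```text
t: 9.4
tool_pos: [0.6075, 0.0311, 0.1617]
tool_rot: [0.89, 3.012, 0.0]
contact_force: [4.8, 3.4, 3.1]
opening: 0.0258
grip_force: 41.0
```

```bash
python3 r.py
```

```text
yaw 57.08 z 0.1617 F [4.8 3.4 3.1] Tz [0.027 0.098 0.045] eff [-0.341  0.139  0.159] dq6 0.362
```

Call:
servo_tool --increments '[[[2,0,0,0.01,2]]]'

```text
t: 9.6
tool_pos: [0.6076, 0.031, 0.1616]
tool_rot: [0.942, 2.996, 0.0]
contact_force: [3.5, 2.5, 4.3]
opening: 0.0257
grip_force: 41.0
```

```bash
python3 r.py
```

```text
yaw 55.08 z 0.1616 F [3.5 2.5 4.3] Tz [0.047 0.084 0.045] eff [-0.32   0.153  0.173] dq6 0.362
```

Call:
servo_tool --increments '[[[2,0,0,0.01,2]]]'

```text
t: 9.8
tool_pos: [0.6076, 0.031, 0.1616]
tool_rot: [0.994, 2.979, 0.0]
contact_force: [4.1, 2.8, 4.5]
opening: 0.0253
grip_force: 41.0
```

```bash
python3 r.py
```

```text
yaw 53.09 z 0.1616 F [4.1 2.8 4.5] Tz [0.157 0.134 0.036] eff [-0.3    0.176  0.195] dq6 0.363
```

Effort rises steadily from yaw about 60.1°, so the foot met the block there. 7.0° later the press is about 7 N. I'll give it a touch more and then release.

Call:
servo_tool --increments '[[[2,0,0,0,0.7]]]'

```text
t: 10.0
tool_pos: [0.6076, 0.0311, 0.1616]
tool_rot: [1.011, 2.973, 0.0]
contact_force: [4.1, 3.1, 3.1]
opening: 0.0253
grip_force: 41.0
```

```bash
python3 r.py 3
```

```text
yaw 52.42 z 0.1616 F [4.1 3.1 3.1] Tz [0.123 0.08  0.076 0.089] eff [-0.024  0.139  0.145  0.11 ] dq6 0.126
```

Call:
servo_tool --increments '[[[4,0,0,0,0],[6,0,0,0,0],[7,0,0,0,0],[7,0,0,0,0],[7,0,0,0,0]]]'

```text
t: 10.65
tool_pos: [0.6068, 0.031, 0.1606]
tool_rot: [-1.013, -2.973, 0.001]
contact_force: [-0.6, 0.5, -0.8]
opening: 0.0697
grip_force: 0.0
```

Call:
servo_tool --increments '[[[7,0,0,-3,0],[7,0,0,-7,0],[7,0,0,-11,0],[7,0,0,-11,0]]]'

```text
t: 11.05
tool_pos: [0.6102, 0.0309, 0.2794]
tool_rot: [1.009, 2.962, 0.005]
contact_force: [-0.1, 0.4, 1.0]
opening: 0.0701
grip_force: 0.0
```

```bash
python3 - <<'E'
from h import *
d=snap('wrist','w4'); s=snap('scene','scene4'); t=snap('top','top4'); go(.514,.014,.25,99.1)
a=cv2.imread('pics/w4.png')[140:400,190:470]
b=cv2.imread('pics/scene4.png')[150:280,240:360]
cv2.imwrite('pics/c4.png',np.hstack([cv2.resize(a,(420,390)),cv2.resize(b,(360,390),interpolation=cv2.INTER_CUBIC)]))
g=lambda b:np.array([np.cos(np.radians(9.1)),np.sin(np.radians(9.1))])*b
x,y=np.array([.6073,.0305])+g(-.095); print('tab guess',x,y)
print(proj(d,[(x,y,.075)]),proj(s,[(x,y,.075),(.6075,.0311,.185)]),proj(t,[(x,y,.075)]))
E
```

```text
t 11.2 pos [0.6069 0.0311 0.2707] yaw 52.36 shift [ 6.31 -7.03  2.07] turn -46.74 F [-0.63 -0.06 -0.13] T [-0.012 -0.005 -0.029] grip 0.0 0.0698
tab guess 0.5134956883586633 0.015474983610824064
[[243.85057316 140.05406605]] [[280.06136349 240.81611795]
 [300.19047567 178.10622858]] [[296.55166524 268.85325232]]
```

View pics/c4.png

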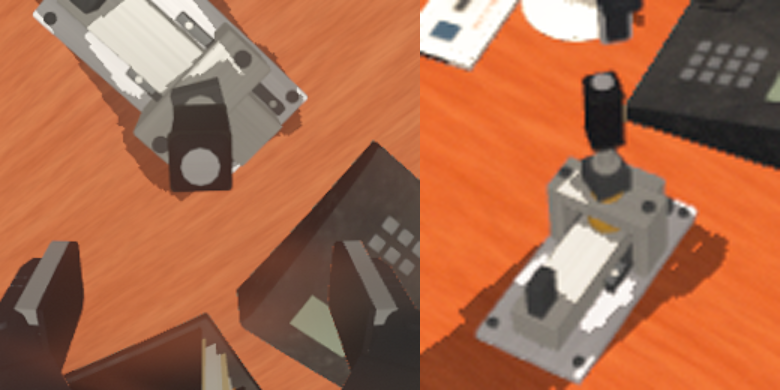

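The driver stands in the screw with its collar on the boss (wrist crop (200,165); scene half collar (605,162)). The block's tab top is at full-scene (281.7,240.7), which matches my estimate. I'll go over to the tab.

Call:
servo_tool --increments '[[[5,1.6,-1.8,0,-8.5],[5,3.2,-3.5,0,-17],[5,4.8,-5.3,0,-25.5],[5,6.4,-7,0,-34],[5,6.4,-7,0,-42.5]]]'

```text
t: 11.7
tool_pos: [0.5109, 0.0147, 0.2684]
tool_rot: [0.142, -3.133, -0.001]
contact_force: [0.4, 0.4, 0.7]
opening: 0.0499
grip_force: 0.0
```

Call:
servo_tool --increments '[[[5,0,0,3,-4.3],[5,0,0,6,-4.3],[5,0,0,6,-4.3],[5,0,0,6,-4.3]]]'

```text
t: 12.1
tool_pos: [0.5127, 0.0149, 0.2094]
tool_rot: [0.25, -3.128, -0.001]
contact_force: [-0.0, 0.9, 1.3]
opening: 0.0499
grip_force: 0.0
```

```bash
python3 - <<'E'
from h import *
d=snap('wrist','w5'); go(.5135,.0152,.062,99.1)
print(proj(d,[(.5135,.0152,.075)]))
cv2.imwrite('pics/c5.png',cv2.resize(cv2.imread('pics/w5.png')[180:380,220:440],None,fx=2.5,fy=2.5))
E
```

```text
t 12.15 pos [0.5137 0.0148 0.2112] yaw 99.16 shift [ 0.    0.04 14.92] turn 0.06 F [ 0.08 -0.46 -0.14] T [-0.017  0.003 -0.042] grip 0.0 0.0498
[[324.59522933 237.94667934]]
```

View pics/c5.png

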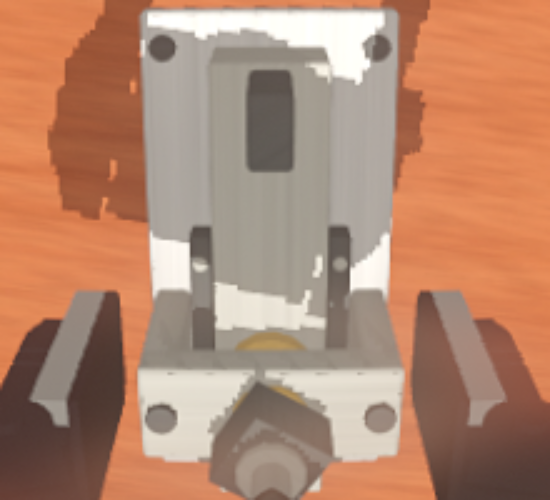

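The wrist crop shows the guide square to the image, with the tab top centred at about full-image (328,232), midway between the fingers. That puts the tab about 2–3 mm closer to the robot than I estimated. Going down.

Call:
servo_tool --increments '[[[5,0.2,0,4.5,0],[5,0.2,0,9,0],[5,0.2,0,12,0],[5,0.2,0,13.5,0],[5,0.2,0,13.5,0]]]'

```text
t: 12.65
tool_pos: [0.5112, 0.0145, 0.0752]
tool_rot: [0.251, -3.129, -0.001]
contact_force: [0.1, 1.2, 0.6]
opening: 0.0499
grip_force: 0.0
```

Call:
servo_tool --increments '[[[5,0,0,0.5,0],[5,0,0,1.0,0],[3,0,0,1.0,0],[2.2,0,0,1.0,0]]]' --newtons 25

```text
t: 13.05
tool_pos: [0.5124, 0.0144, 0.067]
tool_rot: [-0.251, 3.13, -0.0]
contact_force: [-0.2, 0.6, 0.6]
opening: 0.023
grip_force: 0.0
```

```bash
python3 -c "
from h import *
go(.5115,.0152,.065,99.1)"
```

```text
t 13.05 pos [0.5124 0.0144 0.067 ] yaw 99.16 shift [0.08 0.09 0.2 ] turn 0.06 F [-0.19  0.59  0.59] T [ 0.004 -0.005  0.015] grip 0.0 0.023
```

Call:
servo_tool --increments '[[[1.9,0,0,0.15,0],[1.7,0,0,0.15,0],[1.5,0,0,0.15,0],[1.5,0,0,0.15,0]]]'

```text
t: 13.45
tool_pos: [0.5118, 0.0148, 0.0648]
tool_rot: [0.251, -3.131, -0.001]
contact_force: [-1.6, 3.3, 1.4]
opening: 0.0151
grip_force: 1.2
```

Call:
servo_tool --increments '[[[0.8,0,0,0,0],[0.8,0,0,0,0],[0.8,0,0,0,0]]]'

```text
t: 13.75
tool_pos: [0.5117, 0.0149, 0.0649]
tool_rot: [0.251, -3.131, -0.001]
contact_force: [-2.5, 4.2, 3.9]
opening: 0.0136
grip_force: 25.4
```

```bash
python3 -c "
from h import *
go(.5115,.0152,.065,99.1)"
```

```text
t 13.75 pos [0.5117 0.0149 0.0649] yaw 99.18 shift [ 0.02  0.03 -0.01] turn 0.08 F [-2.54  4.16  3.91] T [0.734 0.345 0.251] grip 25.4 0.0136
```

The tab is held (13.6 mm, 25 N). I'll draw it slowly along the guide, easing the sideways load.

Call:
servo_tool --increments '[[[0.8,0.05,0.05,-0.02,0],[0.8,0.15,0.06,-0.03,0],[0.8,0.3,0.06,-0.03,0],[0.8,0.45,0.06,-0.03,0],[0.8,0.6,0.06,-0.03,0]]]'

```text
t: 14.25
tool_pos: [0.5073, 0.0138, 0.0649]
tool_rot: [-0.249, 3.127, -0.002]
contact_force: [7.8, 2.6, -5.8]
opening: 0.0138
grip_force: 24.4
```

```bash
python3 -c "
from h import *
go(.4919,.0118,.065,99.1)"
```

```text
t 14.25 pos [0.5073 0.0138 0.0649] yaw 99.12 shift [ 1.55  0.05 -0.02] turn 0.02 F [ 7.79  2.59 -5.77] T [ 0.396 -0.799  0.068] grip 24.4 0.0138
```

Call:
servo_tool --increments '[[[0.8,0.15,0.02,0.03,0],[0.8,0.3,0.03,0.03,0],[0.8,0.5,0.03,0.03,0],[0.8,0.7,0.03,0.03,0],[0.8,0.9,0.03,0.03,0]]]'

```text
t: 14.75
tool_pos: [0.4987, 0.0124, 0.0649]
tool_rot: [-0.249, 3.126, -0.002]
contact_force: [8.0, 1.4, -5.5]
opening: 0.0137
grip_force: 24.5
```

Call:
servo_tool --increments '[[[0.8,0.2,0,0,0],[0.8,0.4,0,0,0],[0.8,0.55,0,0,0],[0.8,0.6,0,0,0],[0.8,0.6,0,0,0]]]'

```text
t: 15.25
tool_pos: [0.4927, 0.0114, 0.0649]
tool_rot: [-0.249, 3.126, -0.002]
contact_force: [8.5, 1.2, -4.9]
opening: 0.0135
grip_force: 24.7
```

```bash
python3 -c "
from h import *
go(.4919,.0118,.065,99.1)"
```

```text
t 15.25 pos [0.4927 0.0114 0.0649] yaw 99.09 shift [ 0.07  0.05 -0.01] turn -0.01 F [ 8.45  1.15 -4.92] T [ 0.286 -0.876 -0.025] grip 24.7 0.0135
```

Call:
servo_tool --increments '[[[0.8,0.07,0,0,0],[0.8,0.07,0,0,0],[1.5,0.07,0,0,0],[2.5,0.07,0,0,0],[4,0.07,0,0,0]]]'

```text
t: 15.75
tool_pos: [0.4899, 0.0116, 0.0644]
tool_rot: [0.25, -3.131, 0.001]
contact_force: [0.2, -0.5, -0.1]
opening: 0.038
grip_force: 0.0
```

Call:
servo_tool --increments '[[[5,0,0,0,0],[5,0,0,-3,0],[5,0,0,-7,0],[5,0,0,-11,0],[5,0,0,-15,0]]]'

```text
t: 16.25
tool_pos: [0.4898, 0.0119, 0.216]
tool_rot: [0.251, -3.131, 0.0]
contact_force: [0.6, -0.6, -0.4]
opening: 0.0505
grip_force: 0.0
```

Call:
servo_tool --increments '[[[5,0,0,0,0],[5,0,0,0,0]]]'

```text
t: 16.45
tool_pos: [0.4908, 0.0118, 0.216]
tool_rot: [-0.251, 3.129, -0.001]
contact_force: [-0.3, -0.4, -0.2]
opening: 0.0499
grip_force: 0.0
```

```bash
python3 - <<'E'
from h import *
d=snap('wrist','w6'); s=snap('scene','scene6'); go(.4925,.0114,.21)
a=cv2.imread('pics/w6.png')[160:420,190:470]; b=cv2.imread('pics/scene6.png')[150:280,240:360]
cv2.imwrite('pics/c6.png',np.hstack([cv2.resize(a,(420,390)),cv2.resize(b,(360,390),interpolation=cv2.INTER_CUBIC)]))
E
```

```text
t 16.55 pos [0.4894 0.012  0.2131] yaw 99.16 shift [-0.3  -0.11  0.31] turn None F [ 0.23  0.02 -1.2 ] T [ 0.034 -0.003 -0.045] grip 0.0 0.0501
```

View pics/c6.png

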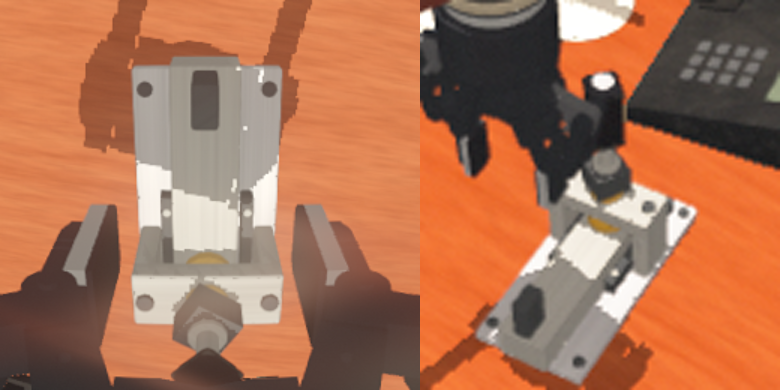

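```bash
python3 - <<'E'
from h import *
a=at(load('w5'),328,248.4,.075); b=at(load('w6'),326.7,246.7,.075); print(a,b,np.linalg.norm(a-b))
s=load('scene4');e=load('scene6'); a=at(s,281.7,240.7,.075); b=at(e,(528-420)/3+240,288/3+150,.075); print(a,b,np.linalg.norm(a-b))
o=ctrl.get_obs(); print(o['contact_force'],o['grip_force'],ctrl.finish_job())
E
```

```text
[0.52101781 0.01893065 0.075     ] [0.50112067 0.01485921 0.075     ] 0.020309425703970117
[0.51594684 0.01284498 0.075     ] [0.49710182 0.01315069 0.075     ] 0.018847494332954923
the job is handed in; nothing more can be done
[ 0.22993215  0.02228929 -1.20101353] 0.0 None
```

I've handed the job in: the screw is set to an estimated 8 N, the driver is standing in its socket, and the block was drawn about 20 mm (18.8–20.3 mm in the images) towards the tab end and is still under the foot.

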